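Unlock the craft case's tray and hold it up

TASK

I need a cutter from the bottom of the craft case, so please slide the red lock on its end right out to its stop, then take the tray by its orange handle, lift it straight up out of the case with everything still in it, and hold it there. Keep the tray level all the way and finish while still holding it, steady and level over the case, with about 10 cm of free space between the case's rim and the tray's underside. Leave the other things on the desk where they are.

Things in the scene. Friction and masses are not known exactly. Their poses are not given: they have to be found in the camera images.
- case: fixed open craft case, petrol blue, without its lid: 230 along its x by 400 along its y, rim 105 high, walls 6; it stands fast on the desk. Origin: centre of its underside. Its long side runs along y; the lock is on a shelf (70 wide, top 105 high) that sticks out 81 mm from its +y end. Cutters lie in its bottom, below the tray
- case_rim (a point): the centre of the case's mouth, level with the rim, 105 above the desk; axes as the case
- tray_lock (a joint): the transport lock, a steel slide plate 34 wide, 5 thick, on the case's +y end, in m: 0 fully in, 0.040 fully out at its end stop. It slides along the case's +y (outwards), starts between 0 and 0.010, has a friction of about 3 N and stays where it is left. Until it is out past about 0.034 it reaches over the tray's end wall, 2 mm above it, and holds the tray down
- lock_grip (a point): top centre of the lock's red ribbed thumb grip, a block 26 along the case's x, 18 along its y, 34 high above the plate (top 145 above the desk); moves with the lock. Beside the plate two steel guide rails, 19 to 26 from the centre line, and at the shelf's outer end the stop rib reach 114 above the desk
- tray: loose white lift-out tray, 205 along x by 370 along y, walls 45 high, 3 thick, floor 3 thick; cross walls make four open compartments. Origin: centre of its underside, which sits on ledges in the case 60 above the desk, with 6 mm of play along x and 9 along y; axes as the case's. Its rim is level with the case's. 0.38 kg with handle, about 0.75 kg with contents
- tray_handle: orange handle fixed to the tray, two posts and a bar; origin and axes are those of the tray (centre of the tray's underside)
- handle_grip (a point): middle of the handle's bar, 105 above the tray's underside (165 above the desk while the tray sits in the case). The bar is straight along the tray's y, 148 long, 18 wide along x and 20 high; the posts that carry it are 66 mm either side of its middle, and between them it is free underneath for 50 mm
- glue_jar: in the tray: glue jar, 58 across, 64 high, blue lid, about 0.15 kg; origin centre of its underside. It and the next three each stand loose near the middle of a compartment, any of them in any compartment
- tape_roll: in the tray: roll of tape lying flat, 80 across, 24 high, 0.06 kg; origin centre of its underside
- paint_pot: in the tray: green paint pot with a black lid, 64 across, 46 high, 0.09 kg; origin centre of its underside
- staple_box: in the tray: cardboard box of staples with a red band, 50 x 85 x 26, 0.07 kg; origin centre of its underside
- cutter: bystander: yellow snap-off cutter lying on the desk on the left, 175 long, 18 high; origin under its middle
- scissors: bystander: black scissors lying flat on the green mat, 170 long, 9 high; origin under the pivot
- ruler: bystander: steel ruler lying on the green mat, 310 x 32 x 4; origin under its middle
- pencil_case: bystander: green hard pencil case on the left, 90 x 210 x 42; origin under its middle
- marker: bystander: red marker with a black cap lying on the left, 135 x 18 x 18; origin under its middle
Things that resemble listed ones, but are neither listed nor needed, are in the scene too. Of the things like the glue_jar, leave any that is yellow; of the rest the larger one is meant.

How it is judged:
On the way, in this order (a step that is already met when the one before it is completed fails the run):
1. the lock is slid right out to its stop while the tray still sits in the case (value of joint tray_lock above 0.036 m and z of tray in the frame of case below 0.068 m), for 0.2 s.
2. the tray is lifted by its handle clear of the case and held level above it (z of tray in the frame of case_rim between 0.06 and 0.15 m and horizontal distance between tray and case_rim below 0.06 m and angle between tray's own z axis and vertical below 0.087 rad and linear speed of tray below 0.03 m/s and angular speed of tray below 0.15 rad/s and contact force between the fingers and tray_handle above 2 N and contact force between tray and case below 0.2 N and value of joint tray_lock above 0.036 m), for 0.5 s.
At the end, for the whole second after the job is handed in: lock within 4 mm of its outer stop; tray held by its handle in the fingers, underside 60 to 150 mm above the rim, centre within 60 mm of the case's, tilt under 5 degrees, still (30 mm/s, 0.15 rad/s), not touching the case; its four contents upright on its floor (all of step 2 and x of glue_jar in the frame of tray between -0.1 and 0.1 m and y of glue_jar in the frame of tray between -0.183 and 0.183 m and z of glue_jar in the frame of tray between -0.005 and 0.02 m and angle between each of glue_jar, tape_roll, paint_pot, staple_box's own z axis and vertical below 0.2 rad and x of tape_roll in the frame of tray between -0.1 and 0.1 m and y of tape_roll in the frame of tray between -0.183 and 0.183 m and z of tape_roll in the frame of tray between -0.005 and 0.02 m and x of paint_pot in the frame of tray between -0.1 and 0.1 m and y of paint_pot in the frame of tray between -0.183 and 0.183 m and z of paint_pot in the frame of tray between -0.005 and 0.02 m and x of staple_box in the frame of tray between -0.1 and 0.1 m and y of staple_box in the frame of tray between -0.183 and 0.183 m and z of staple_box in the frame of tray between -0.005 and 0.02 m); the arm keeps its last pose, push and grip.
It fails at once if the tray is tilted by more than 11 degrees (angle between tray's own z axis and vertical above 0.2 rad).
It fails at once if something in the tray falls over (angle between any of glue_jar, tape_roll, paint_pot, staple_box's own z axis and vertical above 0.4 rad).
It fails at once if something else on the desk (cutter, scissors, ruler, pencil case, marker) is moved by more than 20 mm (distance of any of cutter, scissors, ruler, pencil_case, marker from where it was at the start of the episode above 0.02 m).
It also fails if it takes over 45 s, if anything falls off the work surface, if the arm or the gripper's body presses on something with over 40 N, if the wrist force passes 120 N, or if a joint passes its speed limit or range.

ROBOT

A 7-joint arm with a two-finger parallel gripper is mounted at the origin on the work surface. World frame = base frame: x ahead of the robot, y to its left, z up, the work surface at z = 0. Lengths are in m, angles in rad, forces in N, time in s.
With the tool pointing down it reaches from about 0.4 to 0.85 m from the base axis. Payload 10.4 kg.
Tool frame: the origin (TCP) lies on the centre line of the jaws, within the pads' length; the fingertips stand 17 mm ahead of it and the grasp point (between the pads) lies 2 mm behind it; z points along the fingers, y is the line along which they close (so a half turn about z gives the same grasp; the last joint's range is limited). The gripper opens to 85 mm and grips with 20 to 120 N. Pads are 22 mm wide; open, the fingers measure 114 mm over their backs; the gripper's body (76 mm by 85 mm) begins 54 mm behind the grasp point. The pads swing forward as they close: fully open they stand 13 mm farther back than shut.
Start: joints at [1.284, 0.332, -0.065, 1.46, 0.022, 1.35, -0.088], TCP at [0.163, -0.603, 0.224] pointing down, gripper open.
Joint ranges: [-2.6, 2.6], [-0.5, 2.12], [-1.47, 1.34], [0.16, 2.42], [-1.27, 4.41], [0.06, 2.06], [-2.6, 2.6]. Speed limits (rad/s): [2.22, 2.22, 2.79, 2.79, 3.14, 3.14, 3.14].

INTERFACE

Orientations are given as a unit quaternion [x, y, z, w].
In Python, from workcell import sensors, imaging, order, spotter gives the robot as it stands. The module is installed in compiled form; this text tells all that it offers.
- The arm moves only by the shell command python3 -m inch 'ROWS' [FORCE]. ROWS is JSON, a list that holds one entry, the list of rows, each a list of 7 numbers: the shift along the tool's x, y, z in m, then the turn, a rotation vector about the tool's x, y, z in rad, then the closure, from -1 (fully open) to 1 (shut). In form: [[[x, y, z, ax, ay, az, hand], ...]]. A call has 1 to 10 rows; each row is the pose to reach, as a shift and turn from the pose commanded when the call began, along the tool's axes at that moment; what a row does not reach only later rows make up. A row lasts 1/10 s, in which the tool goes at most 50 mm and 8.59 degrees, less where a joint would pass 70% of its speed; a pose out of reach is approached as far as the arm can. A call with a gripper value outside its range is refused whole. The fingers move at their own pace and stop on an object; FORCE is the grip in N (left out, the last holds). Time passes only in rows, so rows that repeat a pose let the fingers close. It gives the time, the measured TCP pose, the force, the opening and the grip force at its end, in the units of the state.
- sensors.get_obs(): the state, without advancing time (a new reading comes with each control period).
- imaging.camera(name): name is "side" or "top" or "wrist"; returns the picture (420x560x3 uint8, blue, green, red); there is no depth.
- imaging.calibration(name): a dict with "mtx" (3x3 intrinsics, pixels), "R" (3x3) and "t" (3): a world point X has camera coordinates R X + t; the wrist camera has in their place "tool_from_camera" (4x4, takes a point from camera to tool coordinates, whose origin is the TCP and whose axes are the flange's). Camera axes: x right, y down, z forward; pixel columns grow to the right and rows downward; lengths in m; the calibration is good to about 2 mm. A picture is of the moment at which its call begins: read the wrist's pose just before it. calibration takes no time and is no camera call.
- order.hand_in(): hands the job in; it is judged then, once.
Trained networks look in the newest picture that a camera, given by its name, has taken for a name from the list of things; names that differ only in an ending like _2 or _b are one class to them, and where a whole thing is asked for, a point or a joint stands for the part that bears it (a point fixed in the world has none). Each returns a list of dicts, best first, with "conf" (0 to 1); they miss things now and then, are a little off and sometimes report something else, mostly with a low value. They report only what shows in the picture. A call takes as long as a camera call. They do not tell look-alikes from the thing itself.
- spotter.look_for(label, camera): "pixel" ([column, row] in pixels, amid what is visible of it).
The state is a dict: "clock": time; "joint_pos": joint angles; "joint_velocities": joint speeds; "tau": joint torques, N m; "position": TCP position; "ee_rot": TCP orientation; "ft_force": force on the tool from outside, world axes, zero at the start; "torque": the same for the moment, N m; "grip_width": opening from 0.0 (shut) to 1.0 (fully open); "grasp_force": force on a finger pad.
Only numpy, scipy, OpenCV 4.12 (cv2) and the standard library are available. Lean on these libraries where they do the work, as an engineer would, in place of code of your own. Each camera call takes 0.05 s, during which the arm holds its last target. There are 200 camera calls.

## Working session

There is one attempt and no reset: what is moved stays moved. The work goes in short steps, Python scripts to look and compute and a shell command to move; the robot and the scene stay as the last step left them, time stands still between calls to the robot, and variables do not carry over. Pictures are saved under pics/ and viewed, at most 10 in all, crops included, and the job is handed in when it is done.

```bash
mkdir -p pics; cat > h.py <<'E'
import numpy as np, cv2
from workcell import sensors, imaging, order, spotter
from scipy.spatial.transform import Rotation as Ro
def cam(n):
    o=sensors.get_obs(); im=imaging.camera(n); c=imaging.calibration(n); K=np.array(c["mtx"])
    if n=="wrist":
        T=np.array(c["tool_from_camera"]); W=Ro.from_quat(o["ee_rot"]).as_matrix()
        Rc=W@T[:3,:3]; C=W@T[:3,3]+np.array(o["position"]); R=Rc.T; t=-R@C
    else: R=np.array(c["R"]); t=np.array(c["t"]).ravel()
    return im,K,R,t
def ray(px,z,K,R,t):
    C=-R.T@t; d=R.T@np.linalg.solve(K,[px[0],px[1],1]); return C+d*(z-C[2])/d[2]
def proj(X,K,R,t):
    p=K@(R@np.array(X)+t); return p[:2]/p[2]
def totool(v):
    o=sensors.get_obs(); return Ro.from_quat(o["ee_rot"]).as_matrix().T@v
E
python3 - <<'E'
from h import *
o=sensors.get_obs(); print(o["clock"],o["position"],o["ee_rot"],o["grip_width"])
print(Ro.from_quat(o["ee_rot"]).as_matrix().round(3))
for n in ["top","side"]:
    im,K,R,t=cam(n); cv2.imwrite(f"pics/{n}0.png",im)
    print(n,(-R.T@t).round(3))
    for l,z in [("handle_grip",.165),("lock_grip",.145),("tray",.1),("glue_jar",.127),("case",.1)]:
        for d in spotter.look_for(l,n)[:3]: print(l,np.round(d["pixel"]),round(d["conf"],2),ray(d["pixel"],z,K,R,t).round(3))
E
```

```text
0.0 [ 0.16283535 -0.60301234  0.22361085] [ 9.91312261e-01  1.31527479e-01 -1.34128788e-04 -7.10539367e-04] 1.0012698639102098
[[ 0.965  0.261 -0.   ]
 [ 0.261 -0.965  0.001]
 [-0.    -0.001 -1.   ]]
top [ 0.386 -0.043  1.359]
handle_grip [278. 206.] 0.61 [ 0.503 -0.016  0.165]
handle_grip [141. 186.] 0.56 [0.552 0.41  0.165]
lock_grip [218. 204.] 0.75 [0.503 0.172 0.145]
tray [280. 206.] 0.66 [ 0.508 -0.024  0.1  ]
tray [280. 207.] 0.44 [ 0.504 -0.022  0.1  ]
glue_jar [201. 171.] 0.83 [0.611 0.235 0.127]
glue_jar [294. 149.] 0.68 [ 0.691 -0.062  0.127]
glue_jar [251. 190.] 0.63 [0.555 0.073 0.127]
case [261. 236.] 0.9 [0.408 0.036 0.1  ]
side [0.133 0.916 0.681]
handle_grip [252. 208.] 0.73 [0.515 0.007 0.165]
lock_grip [228. 256.] 0.58 [0.489 0.214 0.145]
tray [262. 226.] 0.93 [ 0.496 -0.017  0.1  ]
glue_jar [175. 287.] 0.9 [0.56  0.334 0.127]
glue_jar [224. 237.] 0.66 [0.549 0.113 0.127]
glue_jar [200. 225.] 0.61 [0.637 0.08  0.127]
case [247. 267.] 0.67 [0.459 0.18  0.1  ]
case [227. 254.] 0.2 [0.528 0.146 0.1  ]
```

View pics/top0.png

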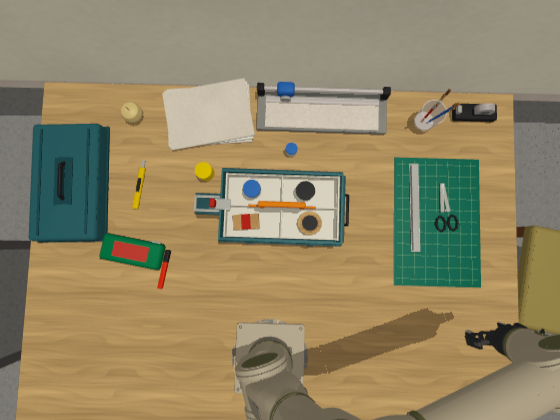

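View pics/side0.png

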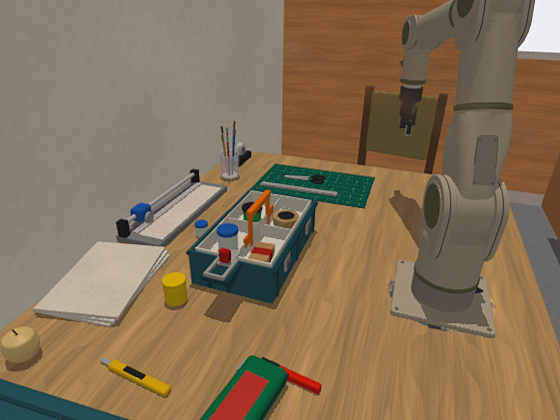

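The top view shows the case at about (282,207), the red lock grip at (212,203) and the orange bar from (258,204) to (313,208). Everything is upright and the jar is the blue-lidded one in the tray. Next I'll refine these by colour.

```bash
python3 - <<'E'
from h import *
im,K,R,t=cam("top")
hsv=cv2.cvtColor(im,cv2.COLOR_BGR2HSV)
def blob(lo,hi,box):
    m=cv2.inRange(hsv,lo,hi); k=np.zeros_like(m); x0,y0,x1,y1=box; k[y0:y1,x0:x1]=m[y0:y1,x0:x1]
    return np.argwhere(k)[:,::-1].astype(float)
b=blob((6,150,120),(18,255,255),(250,195,325,217))
w=np.array([ray(p,.175,K,R,t)[:2] for p in b]); c=w.mean(0); u=np.linalg.svd(w-c)[2][0]; u*=np.sign(u[1]); s=(w-c)@u
print("bar",c,u,np.degrees(np.arctan2(-u[0],u[1])),s.min(),s.max(),"mid",c+u*(s.min()+s.max())/2,len(b))
r=blob((0,150,80),(5,255,255),(195,190,226,215))
w2=np.array([ray(p,.145,K,R,t)[:2] for p in r]); print("lock",w2.mean(0),w2.min(0),w2.max(0),len(r))
# case long-edge directions from petrol outline
m=cv2.inRange(hsv,(85,80,30),(100,255,160)); k=np.zeros_like(m);k[160:250,217:348]=m[160:250,217:348]
q=np.argwhere(k)[:,::-1].astype(np.float32); q=np.array([ray(p,.105,K,R,t)[:2] for p in q],np.float32); print(cv2.minAreaRect(q))
cv2.imwrite("pics/top1.png",cv2.resize(im[155:255,180:360],None,fx=4,fy=4,interpolation=cv2.INTER_CUBIC))
E
```

```text
bar [ 0.50554578 -0.02857774] [0.00565488 0.99998401] -0.3240027207347127 -0.10200084412494761 0.09739520070155928 mid [ 0.50553276 -0.03088053] 306
lock [0.50885949 0.19173467] [0.49776003 0.18178395] [0.52031364 0.20135856] 53
((0.5054864883422852, -0.023221313953399658), (0.41572314500808716, 0.24073781073093414), 89.31053924560547)
```

View pics/top1.png

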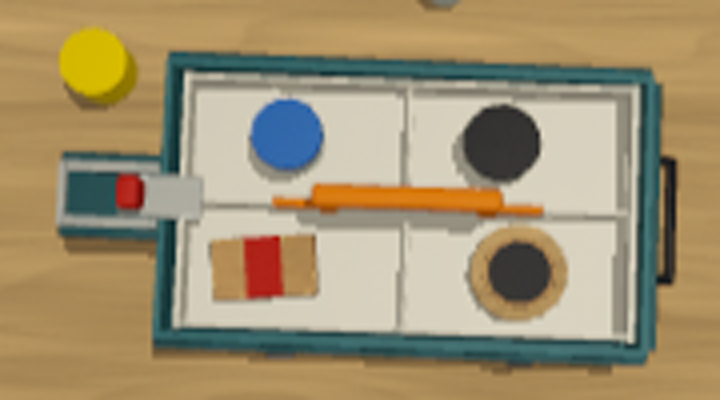

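The crop confirms the layout: lock grip at crop (130,190), bar from (312,190) to (503,201), and the case yawed by about 1–3°. I'll approach at a safe height.

```bash
python3 -m inch '[[[0.04,-0.016,-0.01,0,0,-0.07,-1],[0.08,-0.032,-0.02,0,0,-0.14,-1],[0.12,-0.048,-0.03,0,0,-0.21,-1],[0.16,-0.064,-0.04,0,0,-0.28,-1],[0.2,-0.08,-0.05,0,0,-0.35,-1],[0.24,-0.096,-0.06,0,0,-0.42,-1],[0.28,-0.112,-0.07,0,0,-0.49,-1],[0.32,-0.128,-0.08,0,0,-0.56,-1],[0.36,-0.144,-0.08,0,0,-0.63,-1],[0.39,-0.156,-0.08,0,0,-0.7,-1]]]' 40
python3 - <<'E'
from h import *
o=sensors.get_obs();M=Ro.from_quat(o["ee_rot"]).as_matrix();print(M.round(3))
u=np.array([.02,1,0]);u/=np.linalg.norm(u);print(totool(np.array([.507,.13,.30])-o["position"]),np.arctan2(*(totool(u)[[1,0]])),o["joint_pos"])
E
```

```text
clock: 1.65
position: [0.5011, -0.3487, 0.3049]
ee_rot: [0.885, 0.466, 0.001, 0.0]
ft_force: [0.8, -0.7, -0.0]
grip_width: 1.001
grasp_force: 0.0
[[ 0.566  0.824  0.001]
 [ 0.824 -0.566  0.   ]
 [ 0.001  0.001 -1.   ]]
[ 0.39794798 -0.26619149  0.00497247] -0.5819461621666807 [ 0.83374202  0.29722182 -0.38592423  1.35505677  0.1100569   1.5092454
 -0.14540983]
```

```bash
python3 -m inch '[[[0.04,-0.027,0,0,0,-0.06,-1],[0.08,-0.053,0,0,0,-0.12,-1],[0.12,-0.08,0,0,0,-0.18,-1],[0.16,-0.107,0,0,0,-0.24,-1],[0.2,-0.133,0,0,0,-0.3,-1],[0.24,-0.16,0,0,0,-0.36,-1],[0.28,-0.186,0,0,0,-0.42,-1],[0.32,-0.213,0,0,0,-0.48,-1],[0.36,-0.24,0,0,0,-0.54,-1],[0.398,-0.266,0,0,0,-0.582,-1]]]'
python3 -m inch '[[[0,0,0,0,0,0,-1],[0,0,0,0,0,0,-1]]]'
python3 - <<'E'
from h import *
im,K,R,t=cam("wrist"); cv2.imwrite("pics/w1.png",im)
print(sensors.get_obs()["joint_pos"],(-R.T@t).round(3))
for l,z in [("handle_grip",.175),("lock_grip",.145),("tray_lock",.111)]:
    for d in spotter.look_for(l,"wrist")[:3]: print(l,np.round(d["pixel"]),round(d["conf"],2),ray(d["pixel"],z,K,R,t).round(3))
E
```

```text
clock: 2.65
position: [0.507, 0.1296, 0.3048]
ee_rot: [0.715, 0.699, 0.0, 0.0]
ft_force: [0.4, -0.1, 0.1]
grip_width: 1.003
grasp_force: 0.0
clock: 2.85
position: [0.5071, 0.1286, 0.3044]
ee_rot: [0.715, 0.699, 0.0, 0.0]
ft_force: [-0.2, -0.5, -0.3]
grip_width: 0.997
grasp_force: 0.0
[ 0.38439207  0.14072953 -0.78641356  1.56488261  0.10037907  1.47765666
 -0.43190081] [0.508 0.206 0.454]
handle_grip [281. 317.] 0.89 [0.505 0.01  0.175]
lock_grip [279. 134.] 0.64 [0.507 0.175 0.145]
tray_lock [281. 131.] 0.58 [0.51  0.175 0.111]
```

View pics/w1.png

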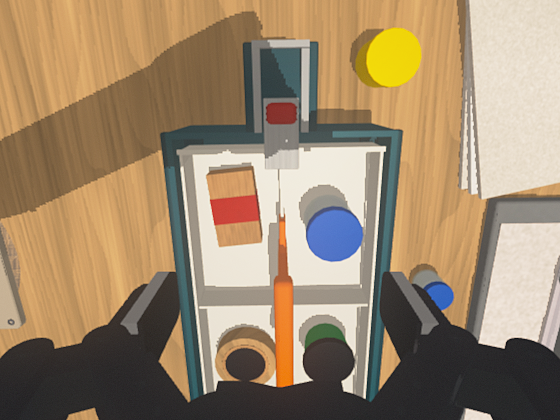

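The red grip spans (266..297, 103..124), the bar runs from (284,280) to (285,385), and the case rim corners are at about (163,133) and (402,130).

```bash
python3 - <<'E'
from h import *
im,K,R,t=cam("wrist")
hsv=cv2.cvtColor(im,cv2.COLOR_BGR2HSV)
m=cv2.inRange(hsv,(0,150,60),(6,255,255))|cv2.inRange(hsv,(175,150,60),(180,255,255)); m[:90]=0;m[135:]=0;m[:,:255]=0;m[:,310:]=0
q=np.argwhere(m)[:,::-1]; w=np.array([ray(p,.145,K,R,t)[:2] for p in q]); print(q.min(0),q.max(0),w.mean(0),w.min(0),w.max(0)); print(im[100:128:2,281].tolist())
for n,z,p in [("rimL",.105,(163,133)),("rimR",.105,(402,130)),("shL",.105,(245,42)),("shR",.105,(317,42))]: print(n,ray(p,z,K,R,t).round(4))
b=cv2.inRange(hsv,(6,150,150),(18,255,255)); b[:283]=0;b[378:]=0;b[:,:270]=0;b[:,300:]=0
for r in (290,370):
    c=np.argwhere(b[r])[:,0]; print("bar",r,c.min(),c.max(),ray((c.mean(),r),.175,K,R,t).round(4))
c=np.argwhere(cv2.inRange(hsv,(6,150,150),(18,255,255))[:,284])[:,0];print(c.min())
print("barend",ray((284,280),.175,K,R,t).round(4))
E
```

```text
[265 100] [294 119] [0.50954329 0.19318376] [0.49669412 0.18502411] [0.52177847 0.20120851]
[[34, 41, 128], [46, 51, 135], [46, 53, 138], [49, 53, 136], [47, 53, 137], [47, 52, 134], [46, 52, 135], [47, 51, 134], [45, 52, 132], [44, 51, 130], [66, 73, 125], [124, 129, 130], [119, 124, 129], [120, 126, 130]]
rimL [0.394  0.1728 0.105 ]
rimR [0.6291 0.1691 0.105 ]
shL [0.4794 0.2521 0.105 ]
shR [0.5452 0.2503 0.105 ]
bar 290 274 292 [0.5081 0.036  0.175 ]
bar 370 277 293 [ 0.5079 -0.0539  0.175 ]
220
barend [0.5093 0.0462 0.175 ]
```

```bash
python3 -m inch '[[[0.03,0.001,0.02,0,0,0,-1],[0.0645,0.001,0.04,0,0,0,-1],[0.0645,0.001,0.06,0,0,0,-1],[0.0645,0.001,0.08,0,0,0,-1],[0.0645,0.001,0.1,0,0,0,-1],[0.0645,0.001,0.12,0,0,0,-1],[0.0645,0.001,0.135,0,0,0,-1],[0.0645,0.001,0.15,0,0,0,-1],[0.0645,0.001,0.158,0,0,0,-1],[0.0645,0.001,0.166,0,0,0,-1]]]' 30
python3 -m inch '[[[0,0,0,0,0,0,0.2],[0,0,0,0,0,0,1],[0,0,0,0,0,0,1],[0,0,0,0,0,0,1],[0,0,0,0,0,0,1],[0,0,0,0,0,0,1],[0,0,0,0,0,0,1],[0,0,0,0,0,0,1]]]' 30
```

```text
clock: 4.1
position: [0.5102, 0.1919, 0.1381]
ee_rot: [0.716, 0.698, 0.0, 0.0]
ft_force: [-1.5, -0.1, 0.3]
grip_width: 1.0
grasp_force: 0.0
clock: 4.9
position: [0.5101, 0.1921, 0.1387]
ee_rot: [0.716, 0.698, 0.0, 0.0]
ft_force: [-0.6, -0.5, 4.3]
grip_width: 0.001
grasp_force: 2.3
```

```bash
python3 - <<'E'
from h import *
a=cam("wrist")[0]; im,K,R,t=cam("side")
print(proj([.51,.192,.145],K,R,t))
b=cv2.resize(im[200:300,170:290],(504,420),interpolation=cv2.INTER_CUBIC)
cv2.imwrite("pics/c2.png",cv2.resize(np.hstack([a[:,100:460],b]),None,fx=.92,fy=.92))
E
```

```text
[224.5008316  249.77765387]
```

View pics/c2.png

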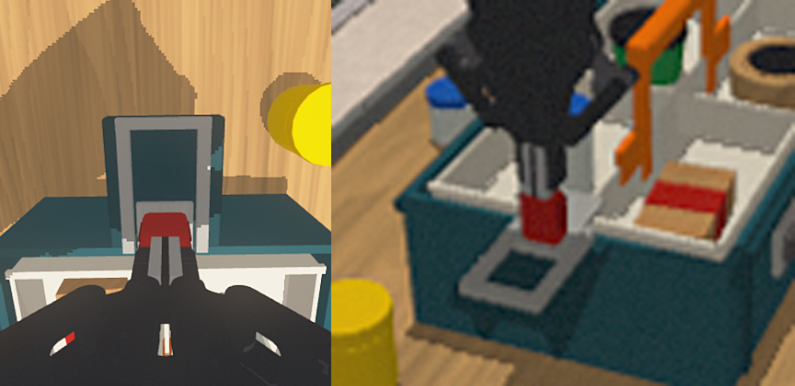

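```bash
python3 - <<'E'
from h import *
for n in ("wrist","side"):
    im,K,R,t=cam(n); hsv=cv2.cvtColor(im,cv2.COLOR_BGR2HSV)
    m=cv2.inRange(hsv,(0,150,60),(6,255,255))|cv2.inRange(hsv,(175,150,60),(180,255,255))
    nn,L,S,C=cv2.connectedComponentsWithStats(m)
    for s in S[1:]:
        if s[4]>40: print(n,"red",s)
    f=lambda *X: proj(X,K,R,t).round(0).tolist()
    for y in (.192,.2,.205,.21): print(n,y,"top",f(.497,y-.009,.145),f(.523,y-.009,.145),f(.497,y+.009,.145),f(.523,y+.009,.145),"bot",f(.497,y+.009,.111),f(.523,y+.009,.111))
    print("tip",f(.51,.192,.122), f(.51,.192,.145),f(.51,.203,.122))
o=sensors.get_obs();print(o["grasp_force"],o["ft_force"],o["grip_width"])
E
```

```text
wrist red [ 251  231   57   38 1553]
wrist red [171 361  10  13  86]
wrist 0.192 top [253.0, 292.0] [308.0, 290.0] [251.0, 257.0] [308.0, 255.0] bot [256.0, 229.0] [303.0, 228.0]
wrist 0.2 top [252.0, 276.0] [308.0, 275.0] [250.0, 240.0] [308.0, 239.0] bot [255.0, 216.0] [303.0, 214.0]
wrist 0.205 top [251.0, 267.0] [308.0, 265.0] [249.0, 230.0] [308.0, 228.0] bot [254.0, 207.0] [303.0, 206.0]
wrist 0.21 top [251.0, 257.0] [308.0, 255.0] [249.0, 219.0] [308.0, 218.0] bot [254.0, 198.0] [303.0, 197.0]
tip [280.0, 253.0] [280.0, 274.0] [279.0, 233.0]
side red [252 247  20  14 128]
side red [219 249  12  14 131]
side red [279 365  42  29 399]
side red [ 209  371   59   49 1411]
side 0.192 top [231.0, 249.0] [221.0, 247.0] [228.0, 253.0] [218.0, 251.0] bot [229.0, 265.0] [219.0, 263.0]
side 0.2 top [230.0, 251.0] [220.0, 249.0] [226.0, 255.0] [216.0, 252.0] bot [227.0, 267.0] [217.0, 264.0]
side 0.205 top [229.0, 252.0] [219.0, 250.0] [225.0, 256.0] [215.0, 254.0] bot [226.0, 268.0] [216.0, 266.0]
side 0.21 top [228.0, 253.0] [218.0, 251.0] [225.0, 257.0] [214.0, 255.0] bot [225.0, 269.0] [215.0, 267.0]
tip [225.0, 258.0] [225.0, 250.0] [223.0, 260.0]
2.7118419483304024 [-0.90522287  0.95722284  4.94196702] 0.0048586740085451085
```

The fingers shut on top of the grip instead of around it. The lock hasn't moved, so I'll push it outward from behind with the fingers shut.

```bash
python3 -m inch '[[[0,0,-0.015,0,0,0,1],[0,0,-0.03,0,0,0,1],[-0.02,-0.001,-0.03,0,0,0,1],[-0.034,-0.001,-0.03,0,0,0,1],[-0.034,-0.001,-0.03,0,0,0,1],[-0.034,-0.001,-0.02,0,0,0,1],[-0.034,-0.001,-0.01,0,0,0,1],[-0.034,-0.001,-0.003,0,0,0,1],[-0.034,-0.001,0.003,0,0,0,1],[-0.034,-0.001,0.003,0,0,0,1]]]'
python3 - <<'E'
from h import *
im,K,R,t=cam("wrist")
cv2.imwrite("pics/w3.png",im[180:400,130:430])
E
```

```text
clock: 6.1
position: [0.5074, 0.1582, 0.1342]
ee_rot: [0.716, 0.698, -0.001, -0.001]
ft_force: [-0.5, -0.3, -0.0]
grip_width: -0.001
grasp_force: 0.0
```

View pics/w3.png

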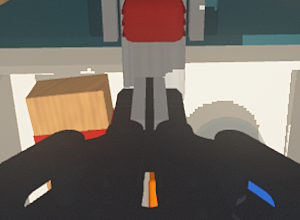

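The fingers stand behind the red grip, over the plate, so I can push.

```bash
python3 -m inch '[[[0.008,0,0,0,0,0,1],[0.014,0,0,0,0,0,1],[0.02,0,0,0,0,0,1],[0.025,0,0,0,0,0,1],[0.03,0,0,0,0,0,1],[0.035,0,0,0,0,0,1],[0.04,0,0,0,0,0,1],[0.04,0,0,0,0,0,1]]]'
python3 - <<'E'
from h import *
im,K,R,t=cam("wrist")
cv2.imwrite("pics/w4.png",im[150:400,130:430])
E
```

```text
clock: 6.95
position: [0.5091, 0.199, 0.1354]
ee_rot: [0.716, 0.699, 0.0, -0.0]
ft_force: [-0.1, -0.2, -0.5]
grip_width: -0.005
grasp_force: 0.0
```

View pics/w4.png

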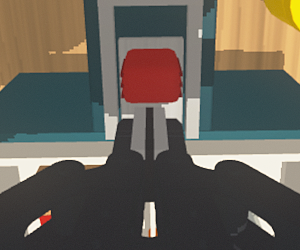

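The grip has moved out with the fingers directly behind it, so I'll keep pushing to the stop.

```bash
python3 -m inch '[[[0.004,0,0,0,0,0,1],[0.008,0,0,0,0,0,1],[0.012,0,0,0,0,0,1],[0.012,0,0,0,0,0,1]]]'
python3 -m inch '[[[0.003,0,0,0,0,0,1],[0.006,0,0,0,0,0,1],[0.006,0,0,0,0,0,1]]]'
python3 - <<'E'
from h import *
for n in ("wrist","side"):
    im,K,R,t=cam(n); hsv=cv2.cvtColor(im,cv2.COLOR_BGR2HSV)
    m=cv2.inRange(hsv,(0,150,60),(6,255,255))|cv2.inRange(hsv,(175,150,60),(180,255,255))
    nn,L,S,C=cv2.connectedComponentsWithStats(m)
    for s in S[1:]:
        if s[4]>40: print(n,"red",s)
    f=lambda *X: proj(X,K,R,t).round(0).tolist()
    for y in (.21,.22,.225,.23,.235): print(n,y,"top",f(.497,y-.009,.145),f(.523,y+.009,.145),"bot",f(.497,y+.009,.111),f(.523,y+.009,.111))
E
```

```text
clock: 7.4
position: [0.5094, 0.2099, 0.1353]
ee_rot: [0.716, 0.698, -0.0, 0.0]
ft_force: [-0.8, -4.0, 2.7]
grip_width: -0.004
grasp_force: 1.8
clock: 7.7
position: [0.5096, 0.2106, 0.1348]
ee_rot: [0.717, 0.697, -0.004, 0.002]
ft_force: [-5.9, -21.3, 9.2]
grip_width: 0.001
grasp_force: 10.8
wrist red [ 249  201   62   54 3013]
wrist 0.21 top [254.0, 297.0] [310.0, 260.0] bot [256.0, 233.0] [305.0, 231.0]
wrist 0.22 top [252.0, 278.0] [310.0, 239.0] bot [255.0, 215.0] [305.0, 214.0]
wrist 0.225 top [252.0, 268.0] [310.0, 229.0] bot [255.0, 206.0] [305.0, 205.0]
wrist 0.23 top [251.0, 258.0] [310.0, 218.0] bot [254.0, 197.0] [305.0, 195.0]
wrist 0.235 top [251.0, 247.0] [310.0, 206.0] bot [254.0, 187.0] [305.0, 186.0]
side red [252 247  20  14 129]
side red [211 256  13  16 164]
side red [279 365  42  29 398]
side red [ 209  371   59   49 1412]
side 0.21 top [228.0, 253.0] [214.0, 255.0] bot [225.0, 269.0] [215.0, 267.0]
side 0.22 top [226.0, 255.0] [212.0, 257.0] bot [223.0, 271.0] [213.0, 269.0]
side 0.225 top [225.0, 256.0] [211.0, 258.0] bot [222.0, 273.0] [212.0, 270.0]
side 0.23 top [224.0, 257.0] [210.0, 259.0] bot [221.0, 274.0] [211.0, 271.0]
side 0.235 top [223.0, 259.0] [209.0, 261.0] bot [221.0, 275.0] [210.0, 273.0]
```

The lock hit its stop with 21 N at grip y ≈ 0.23. Next I'll back off and go over the handle.

```bash
python3 -m inch '[[[-0.012,0,0,0,0,0,1],[-0.018,0,-0.01,0,0,0,1],[-0.018,0,-0.05,0,0,0,1],[-0.018,0,-0.09,0,0,0,0],[-0.03,0,-0.125,0,0,0,-1],[-0.07,0,-0.125,0,0,0,-1],[-0.11,0,-0.125,0,0,0,-1],[-0.14,0,-0.125,0,0,0,-1],[-0.15,0,-0.125,0,0,0,-1],[-0.15,0,-0.125,0,0,0,-1]]]'
python3 - <<'E'
from h import *
im,K,R,t=cam("wrist"); cv2.imwrite("pics/w5.png",im)
o=sensors.get_obs()
hsv=cv2.cvtColor(im,cv2.COLOR_BGR2HSV); b=cv2.inRange(hsv,(6,150,150),(18,255,255))
for r in range(180,400,30):
    c=np.argwhere(b[r,240:320])[:,0]+240
    if len(c): print("bar",r,c.min(),c.max(),ray(((c.min()+c.max())/2,r),.175,K,R,t).round(4))
print(o["position"],Ro.from_quat(o["ee_rot"]).as_matrix().round(4))
E
```

```text
clock: 8.8
position: [0.5061, 0.0654, 0.261]
ee_rot: [0.717, 0.698, 0.0, 0.0]
ft_force: [0.7, 1.1, -0.3]
grip_width: 0.998
grasp_force: 0.0
bar 180 279 285 [0.5083 0.0879 0.175 ]
bar 210 278 286 [0.5077 0.0661 0.175 ]
bar 240 272 294 [0.5079 0.0429 0.175 ]
bar 270 273 295 [0.5081 0.0185 0.175 ]
bar 300 274 295 [ 0.5078 -0.0074  0.175 ]
bar 330 274 295 [ 0.5072 -0.035   0.175 ]
bar 360 276 295 [ 0.5074 -0.0643  0.175 ]
[0.50596663 0.06700379 0.26098435] [[ 2.480e-02  9.997e-01  1.100e-03]
 [ 9.997e-01 -2.480e-02  6.000e-04]
 [ 7.000e-04  1.100e-03 -1.000e+00]]
```

View pics/w5.png

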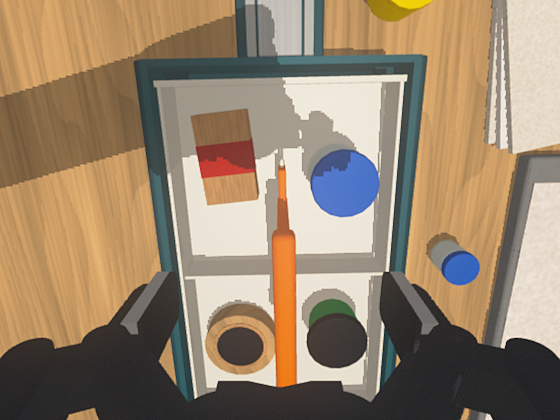

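The lock plate is clear of the tray. The bar axis is at (283,240)–(285,360) and the contents are upright. I'll descend onto the handle.

```bash
python3 -m inch '[[[-0.03,0.001,0,0,0,-0.01,-1],[-0.06,0.002,0.01,0,0,-0.012,-1],[-0.08,0.003,0.03,0,0,-0.012,-1],[-0.087,0.0035,0.05,0,0,-0.012,-1],[-0.087,0.0035,0.07,0,0,-0.012,-1],[-0.087,0.0035,0.085,0,0,-0.012,-1],[-0.087,0.0035,0.095,0,0,-0.012,-1],[-0.087,0.0035,0.105,0,0,-0.012,-1],[-0.087,0.0035,0.111,0,0,-0.012,-1],[-0.087,0.0035,0.111,0,0,-0.012,-1]]]'
python3 -m inch '[[[0,0,0,0,0,0,0],[0,0,0,0,0,0,0.4],[0,0,0,0,0,0,1],[0,0,0,0,0,0,1],[0,0,0,0,0,0,1],[0,0,0,0,0,0,1],[0,0,0,0,0,0,1],[0,0,0,0,0,0,1],[0,0,0,0,0,0,1]]]' 100
```

```text
clock: 9.85
position: [0.507, -0.0207, 0.1489]
ee_rot: [0.712, 0.703, -0.0, -0.0]
ft_force: [0.4, 0.4, -0.2]
grip_width: 0.998
grasp_force: 0.0
clock: 10.75
position: [0.5076, -0.021, 0.1501]
ee_rot: [0.712, 0.703, 0.0, 0.001]
ft_force: [-1.0, -0.1, 5.6]
grip_width: 0.183
grasp_force: 98.8
```

```bash
python3 -m inch '[[[0,0,-0.001,0,0,0,1],[0,0,-0.003,0,0,0,1],[0,0,-0.006,0,0,0,1],[0,0,-0.009,0,0,0,1],[0,0,-0.012,0,0,0,1],[0,0,-0.015,0,0,0,1],[0,0,-0.018,0,0,0,1],[0,0,-0.02,0,0,0,1],[0,0,-0.02,0,0,0,1]]]' 110
python3 - <<'E'
from h import *
im,K,R,t=cam("side"); a=cam("wrist")[0]
b=cv2.resize(im[170:310,170:340],(510,420),interpolation=cv2.INTER_CUBIC)
cv2.imwrite("pics/c6.png",cv2.resize(np.hstack([a[:,120:440],b]),None,fx=.95,fy=.95))
E
```

```text
clock: 11.65
position: [0.5073, -0.021, 0.1697]
ee_rot: [0.712, 0.703, 0.0, 0.0]
ft_force: [0.1, -0.3, -6.8]
grip_width: 0.18
grasp_force: 107.7
```

View pics/c6.png

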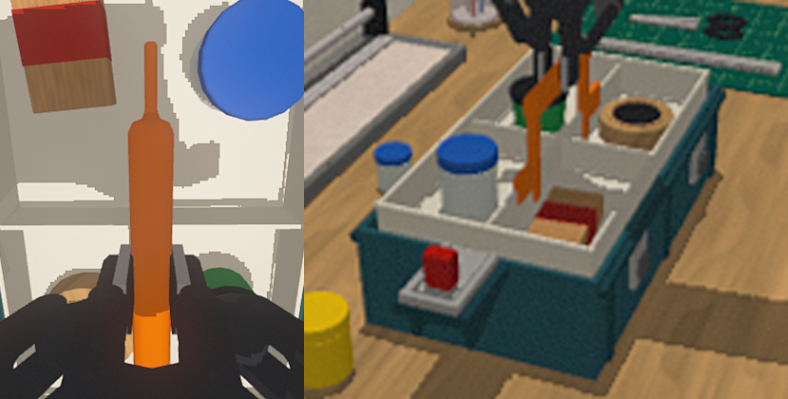

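The tray is up 20 mm, level and carried (about 7 N), and the lock at crop (440,268) is right out. I'll continue lifting slowly.

```bash
python3 -m inch '[[[0,0,-0.003,0,0,0,1],[0,0,-0.008,0,0,0,1],[0,0,-0.014,0,0,0,1],[0,0,-0.02,0,0,0,1],[0,0,-0.027,0,0,0,1],[0,0,-0.034,0,0,0,1],[0,0,-0.041,0,0,0,1],[0,0,-0.048,0,0,0,1],[0,0,-0.055,0,0,0,1],[0,0,-0.062,0,0,0,1]]]' && python3 -m inch '[[[0,0,-0.007,0,0,0,1],[0,0,-0.014,0,0,0,1],[0,0,-0.021,0,0,0,1],[0,0,-0.028,0,0,0,1],[0,0,-0.035,0,0,0,1],[0,0,-0.042,0,0,0,1],[0,0,-0.049,0,0,0,1],[0,0,-0.055,0,0,0,1],[0,0,-0.06,0,0,0,1],[0,0,-0.063,0,0,0,1]]]' && python3 -m inch '[[[0,0,0,0,0,0,1],[0,0,0,0,0,0,1],[0,0,0,0,0,0,1],[0,0,0,0,0,0,1],[0,0,0,0,0,0,1],[0,0,0,0,0,0,1],[0,0,0,0,0,0,1],[0,0,0,0,0,0,1],[0,0,0,0,0,0,1],[0,0,0,0,0,0,1]]]'
python3 - <<'E'
from h import *
im,K,R,t=cam("side"); a=cam("wrist")[0]
b=cv2.resize(im[120:310,170:370],(442,420),interpolation=cv2.INTER_CUBIC)
cv2.imwrite("pics/c7.png",cv2.resize(np.hstack([a[:,110:450],b]),None,fx=.95,fy=.95))
E
```

```text
clock: 12.75
position: [0.5071, -0.021, 0.232]
ee_rot: [0.712, 0.702, -0.0, 0.0]
ft_force: [0.4, -0.7, -8.0]
grip_width: 0.181
grasp_force: 107.8
clock: 13.75
position: [0.5073, -0.021, 0.2949]
ee_rot: [0.712, 0.703, 0.0, 0.0]
ft_force: [0.6, 0.6, -7.8]
grip_width: 0.179
grasp_force: 107.8
clock: 14.75
position: [0.5072, -0.021, 0.2944]
ee_rot: [0.712, 0.702, -0.0, 0.0]
ft_force: [-0.1, 0.2, -7.7]
grip_width: 0.18
grasp_force: 107.8
```

View pics/c7.png

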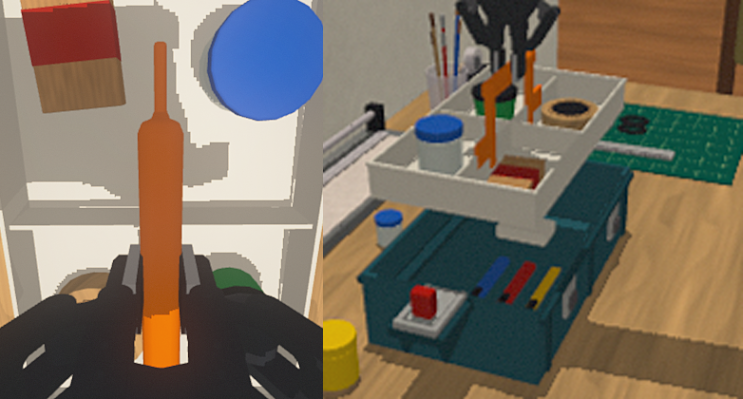

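The tray is up by 145 mm, level, with all four items standing in it, and the lock is still out.

```bash
python3 -c "
from workcell import order; print(order.hand_in())"
```

```text
the job is handed in; nothing more can be done
None
```

The red lock is out at its stop, and the tray is held level by its handle about 10 cm above the case rim with all four items still upright in it; the job is handed in, but no verdict came back.

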